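Close the spice mill

ROBOT

A 6-joint arm with a two-finger parallel gripper is mounted at the origin on the work surface. World frame = base frame: x ahead of the robot, y to its left, z up, the work surface at z = 0. Lengths are in m, angles in degrees, forces in N, time in s.
With the tool pointing down it reaches from about 0.35 to 0.875 m from the base axis. Payload 4.2 kg.
Tool frame: the origin (TCP) lies midway between the tips of the shut fingers; the grasp point (between the pads) lies r.grasp_offset behind it (r.grasp_offset is the distance from the TCP to the grasp point, in m); z points along the fingers, y is the direction in which the jaws open and shut (so a half turn about z gives the same grasp; the last joint's range is limited). The gripper opens to 87 mm and grips with 3 to 60 N. Pads are 19 mm wide; open, the fingers measure 117 mm over their backs; the gripper's body (75 mm by 190 mm) begins 51 mm behind the grasp point.
Start: joints at [88.327, 22.042, 0.453, 0, -68.411, -14.817], TCP at [0.177, 0.599, 0.223] pointing down, gripper open.
Joint ranges: [-179.83, 179.83], [-69.29, 118.12], [-61.27, 80.66], [-181.25, 117.63], [-171.15, -9.14], [-177.46, 177.46]. Speed limits (degrees/s): [159.86, 159.86, 180, 180, 180, 180].

INTERFACE

Orientations are given as a 3x3 rotation matrix whose columns are the frame's x, y, z axes.
In Python, from station import sense, optics, r gives the robot as it stands. The module is installed in compiled form; this text tells all that it offers.
- The arm moves only by the tool servo_tool, never from a script. Its argument "deltas" is a list of rows, each an object with "slide": the shift along the tool's x, y, z in units of 25 mm (1.0 is 25 mm), a list of three; "spin": the turn about the tool's z in units of 8 degrees (1.0 is 8 degrees). A call has 1 to 10 rows; each row shifts and turns the pose as measured when the row begins, along the tool's axes as they then stand; what a row does not reach is not made up. A row lasts 1/10 s, in which the tool goes at most 50 mm and 8.59 degrees, less where a joint would pass 70% of its speed; a pose out of reach is approached as far as the arm can. A call is refused whole if a number of a shift passes 1 or a number of a turn 1, either way. A call with a gripper value outside its range is refused whole. "gripper" is the closure in counts, from 0 (fully open) to 255 (shut), set as the call begins (left out, the last holds). The fingers move at their own pace and stop on an object; the grip force is fixed at half the most. Time passes only in rows, so rows that do not move let the fingers close. It gives the time, the measured TCP pose, the force and the opening at its end, in the units of the state.
- sense(): the state, without advancing time (a new reading comes with each control period).
- optics.capture(name): name is "side" or "top"; returns a dict with "frame" (400x640x3 uint8, red, green, blue), "camera_matrix" (3x3 intrinsics, pixels), "eye" and "rotation" of the camera in the world. Camera axes: x right, y down, z forward; pixel columns grow to the right and rows downward; lengths in m; the calibration is good to about 2 mm. A picture is of the moment at which its call begins. There is no depth.
- r.finish_job(): hands the job in, once; it reports no verdict.
The state is a dict: "time_s": time; "joints": joint angles; "joint_velocities": joint speeds; "effort": joint torques, N m; "tcp_pos": TCP position; "ee_rot": TCP orientation; "wrist_force": force on the tool from outside, world axes, zero at the start; "moment": the same for the moment, N m; "gripper_width": opening from 0.0 (shut) to 1.0 (fully open).
Only numpy, scipy, OpenCV 4.12 (cv2) and the standard library are available. Lean on these libraries where they do the work, as an engineer would, in place of code of your own. Each camera call takes 0.05 s, during which the arm holds its last target.

TASK

The lid of the spice mill is turned the wrong way and stands up off its rim. With a fingertip, push the stub on the lid round until the notch in the lid's edge is over the pin on the rim, then press the lid down until it is fully home, and take the hand away. Do not lift the lid, and leave the other things on the counter standing where they are.

Things in the scene. Friction and masses are not known exactly. Their poses are not given: they have to be found in the camera images.
- mill: Counter-top spice mill fixed to the counter: a grey round drum with a flat dark rim deck 192 mm across, 110 mm above the counter. Origin on the drum's axis at counter height, z up along the axis; its x axis points to the locating pin. At -x a motor box 70 mm wide and 85 mm tall reaches 128 mm from the axis; at +x a steel lug 24 mm wide (radius 84 to 96 mm, top 134 mm above the counter) stands just outside the pin and shows where the pin is.
- pin (a point): Centre of the flat top of the fixed upright locating pin, 20 mm in diameter, 73 mm from the drum's axis, top 123 mm above the counter; 13 mm of it stand out of the rim deck, and most of it lies below the lid's edge.
- notch (a point): Middle of the notch in the lid's edge, at the height of the lid's underside, 73 mm from the axis. The notch is open outwards, 26 mm wide and reaches in to a radius of 60 mm, so the pin has 3 mm of room on each side. The lid is a steel disc of 0.9 kg, 156 mm across and 10 mm thick; while raised its underside is 124 mm above the counter (1 mm above the pin's top) and its upper face 134 mm; seated both are 12 mm lower.
- stub (a point): Centre of the top of the finger stub: an upright black peg on the lid, 20 mm in diameter, 24 mm tall above the lid's upper face, 50 mm from the axis, exactly opposite the notch. Pushed sideways it turns the lid about the drum's axis: about 2 N at the stub, from friction; the lid stops and stays where the push stops.
- cap (a point): Centre of the top of the low round black cap in the middle of the lid, 44 mm across (40 mm on top), 12 mm tall above the lid's upper face, on the axis: the place to press. Friction of the seal carries the lid: it takes 5 to 9 N to move it down (or up), it stays level and stays where it is left.
- lid_turn (a joint): Turn of the lid in rad, growing counterclockwise seen from above; the notch is over the pin at 0 and, one turn on, at 6.283. Stops at -0.6 and 6.88.
- lid_drop (a joint): How far the lid has been pressed down, m: 0 raised as at the start, 0.012 fully home; negative if it is lifted. It can reach 0.012 only with the notch over the pin; otherwise the pin stops it after 1 to 3 mm.
- jar: Closed amber glass jar, 60 mm across, 95 mm tall; loose, not part of the job. Origin at the centre of its underside.
- weight: Brass scale weight with a small knob on top, 48 mm across, 58 mm tall; loose, not part of the job. Origin at the centre of its underside.
- tin: Round tin, 66 mm across, 75 mm tall; loose, not part of the job. Origin at the centre of its underside.
- bowl: Small wooden bowl of nutmegs, 72 mm across, 30 mm tall; loose, not part of the job. Origin at the centre of its underside.
- mortar: Stone mortar, 100 mm across, 75 mm tall, its pestle leaning out of it to about 105 mm height; loose, not part of the job. Origin at the centre of its underside.
- scoop: Wooden scoop lying flat, 160 mm long; loose, not part of the job. Origin at the middle of its length.

How it is judged (in metres and radians):
At the end, for the whole second after the job is handed in: The lid is at rest, pressed down by more than 9.5 mm of its 12 mm, with the middle of the notch within 6 mm of the pin's centre line (value of joint lid_drop above 0.0095 m and horizontal distance between notch and pin below 0.006 m and velocity of joint lid_drop between -0.005 and 0.005 m/s); the robot touches nothing.
It fails at once if the lid is lifted more than 4 mm above where it stood (value of joint lid_drop below -0.004 m).
It fails at once if another thing on the counter is moved by more than 20 mm, or picked up (distance of any of jar, weight, tin, bowl, mortar, scoop from where it was at the start of the episode above 0.02 m).
It fails at once if another thing on the counter is tipped over (angle between any of jar, weight, tin, bowl, mortar, scoop's own z axis and vertical above 0.4 rad).
It also fails if it takes over 51 s, if anything falls off the work surface, if the arm or the gripper's body presses on something with over 40 N, if the wrist force passes 120 N, or if a joint passes its speed limit or range.

## Working session

There is one attempt and no reset: what is moved stays moved. The work goes in short steps, Python scripts to look and compute and a tool call to move; the robot and the scene stay as the last step left them, time stands still between calls to the robot, and variables do not carry over. Pictures are saved under pics/ and viewed, and the job is handed in when it is done.

Besides the shell and the picture viewer there is one more tool, called as name(argument=value, ...) on one line, values as JSON. servo_tool: Moves the arm, as the interface text tells. Its arguments: {"type":"object","properties":{"deltas":{"type":"array"},"gripper":{"type":"number"}},"required":["deltas"]}

```bash
mkdir -p pics; python3 - <<'E'
from station import sense, optics, r
import cv2,pickle
s=sense();print(s['time_s'],s['tcp_pos'],s['ee_rot'],s['wrist_force'],s['gripper_width'],r.grasp_offset)
for n in('top','side'):
    c=optics.capture(n);pickle.dump(c,open(n+'0.pkl','wb'))
    cv2.imwrite(f'pics/{n}0.png',c['frame'][:,:,::-1]);print(n,c['camera_matrix'],c['eye'],c['rotation'])
E
```

```text
0.0 [0.1772272  0.59872341 0.22147107] [[ 9.58816125e-01 -2.84027045e-01 -5.25994869e-04]
 [-2.84027519e-01 -9.58813874e-01 -2.07927321e-03]
 [ 8.62386454e-05  2.14303769e-03 -9.99997700e-01]] [0.50951429 0.63540196 0.59690822] 0.993018006552223 0.0187
top [[471.83703976   0.         314.18270731]
 [  0.         471.83703976 193.30857752]
 [  0.           0.           1.        ]] [ 3.84512566e-01 -9.40484298e-04  1.71568648e+00] [[ 0.01148212 -0.99179571  0.12731627]
 [-0.99991049 -0.01226303 -0.00535147]
 [ 0.00686885 -0.12724342 -0.99184774]]
side [[434.64321591   0.         319.10335198]
 [  0.         434.64321591 199.13056039]
 [  0.           0.           1.        ]] [0.22293332 0.98463089 1.18539965] [[-0.93835766 -0.25961494  0.22822133]
 [-0.34512282  0.66665902 -0.66064816]
 [ 0.01936832 -0.69868865 -0.71516364]]
```

View pics/top0.png

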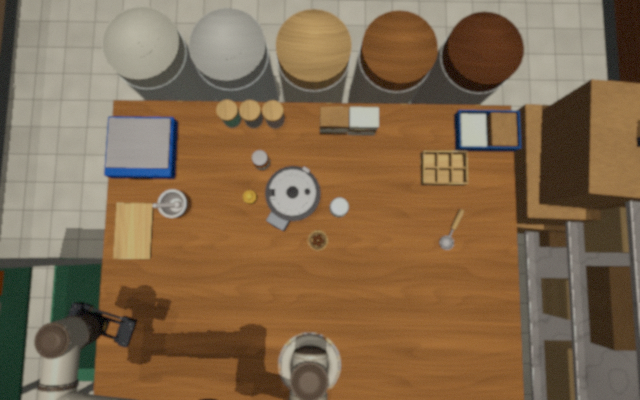

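View pics/side0.png

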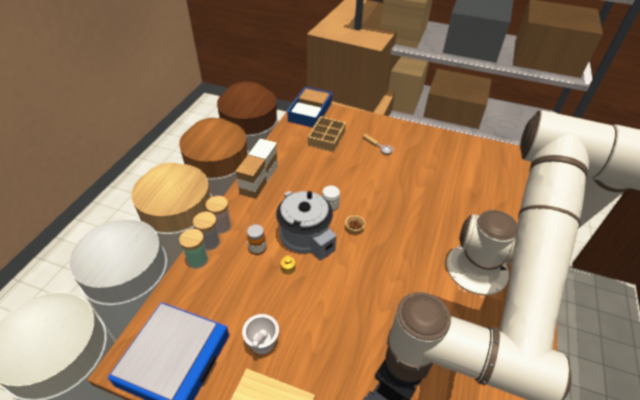

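```bash
cat > h.py <<'E'
import numpy as np
def onplane(c,uv,z):
    K=c['camera_matrix'];d=c['rotation']@np.linalg.inv(K)@np.array([uv[0],uv[1],1.]);e=np.array(c['eye'])
    return (e+d*(z-e[2])/d[2])
def proj(c,p):
    q=c['camera_matrix']@(c['rotation'].T@(np.array(p)-c['eye']));return q[:2]/q[2]
E
python3 - <<'E'
import pickle,cv2,numpy as np
t=pickle.load(open('top0.pkl','rb'))['frame'];s=pickle.load(open('side0.pkl','rb'))['frame']
cv2.imwrite('pics/tz.png',cv2.resize(t[150:260,235:355,::-1],None,fx=5,fy=5,interpolation=cv2.INTER_CUBIC))
cv2.imwrite('pics/sz.png',cv2.resize(s[175:275,240:375,::-1],None,fx=5.5,fy=5.5,interpolation=cv2.INTER_CUBIC))
E
```

```text
(no output)
```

View pics/tz.png

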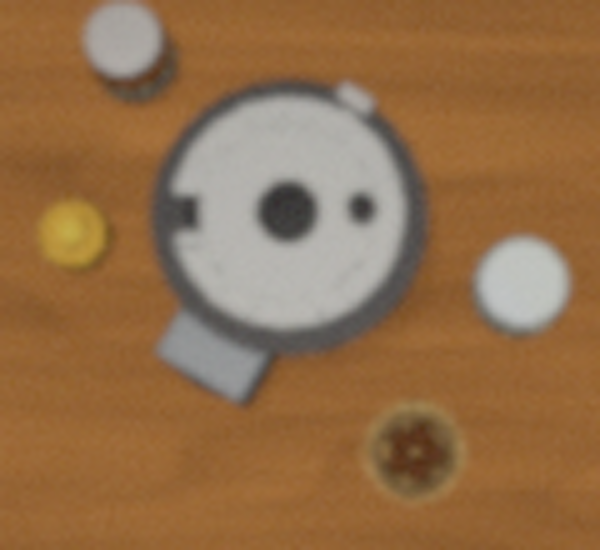

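View pics/sz.png

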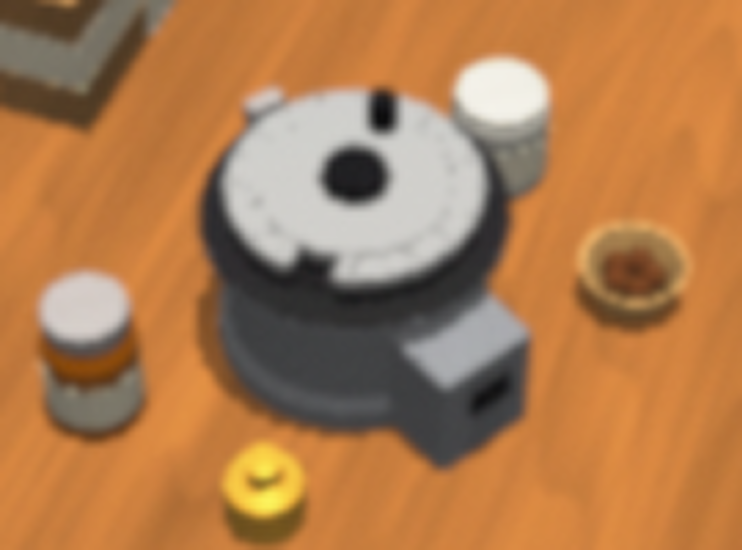

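```bash
python3 - <<'E'
import pickle,cv2,numpy as np
from h import *
T=pickle.load(open('top0.pkl','rb'));S=pickle.load(open('side0.pkl','rb'))
def blob(C,box,lo,hi,f):
    x0,y0,x1,y1=box;g=C['frame'].astype(int)[y0:y1,x0:x1];m=f(g)
    n,l,st,ce=cv2.connectedComponentsWithStats(m.astype(np.uint8),connectivity=8)
    return [(st[i,4],ce[i]+[x0,y0]) for i in range(1,n) if st[i,4]>=lo and st[i,4]<=hi]
f=lambda g:g.max(2)<110
for n,C,b in(('top',T,(270,170,320,215)),('side',S,(283,188,330,225))):
    for a,c in blob(C,b,5,9999,f):print(n,a,c,[onplane(C,c,z)[:2].round(4) for z in(.134,.146,.158)])
f=lambda g:(g.min(2)>150)&(g.max(2)-g.min(2)<30)
for n,C,b in(('top',T,(262,160,322,220)),('side',S,(270,188,330,230))):
    for a,c in blob(C,b,5,9999,f):print('light',n,a,c,[onplane(C,c,z)[:2].round(4) for z in(.134,)])
for uv,z,n in(((287,211),.146,'cap'),((362,209),.158,'stub'),((356,98),.134,'lug'),((213,357),.085,'motor'),((183,213),.124,'notch'),((123,40),.095,'jar'),((72,232),.058,'w'),((522,285),.075,'tin'),((415,452),.03,'bowl')):
    print(n,onplane(T,(235+(uv[0]+.5)/5-.5,150+(uv[1]+.5)/5-.5),z).round(4))
for uv,z,n in(((355,175),.146,'cap'),((382,97),.158,'stub'),((265,100),.134,'lug'),((315,265),.134,'notch')):
    print('s',n,onplane(S,(240+(uv[0]+.5)/5.5-.5,175+(uv[1]+.5)/5.5-.5),z).round(4))
E
```

```text
top 38 [275.         174.55263158] [array([0.6501, 0.1243]), array([0.6481, 0.1233]), array([0.6461, 0.1224])]
top 192 [313.91666667 196.71875   ] [array([ 0.5759, -0.0087]), array([ 0.5745, -0.0087]), array([ 0.573 , -0.0086])]
top 99 [292.07070707 191.90909091] [array([0.5914, 0.0653]), array([0.5898, 0.0648]), array([0.5882, 0.0643])]
top 27 [271.44444444 192.11111111] [array([0.5898, 0.135 ]), array([0.5883, 0.1339]), array([0.5867, 0.1329])]
top 19 [306.84210526 191.15789474] [array([0.5946, 0.0154]), array([0.593 , 0.0153]), array([0.5914, 0.0152])]
top 55 [274.14545455 209.90909091] [array([0.5296, 0.1245]), array([0.5285, 0.1235]), array([0.5274, 0.1226])]
side 32 [309.0625  194.90625] [array([0.5974, 0.0069]), array([0.5931, 0.0181]), array([0.5888, 0.0292])]
side 103 [325.88349515 216.70873786] [array([0.5103, 0.0804]), array([0.507 , 0.0908]), array([0.5037, 0.1011])]
side 95 [304.03157895 206.45263158] [array([0.5934, 0.0635]), array([0.5892, 0.074 ]), array([0.585 , 0.0845])]
side 61 [290.44262295 222.44262295] [array([0.6081, 0.1449]), array([0.6037, 0.1545]), array([0.5993, 0.1641])]
light top 9 [262.77777778 161.11111111] [array([0.696 , 0.1669])]
light top 9 [305.44444444 169.33333333] [array([0.6694, 0.0212])]
light top 1381 [292.37509051 192.05865315] [array([0.5909, 0.0643])]
light side 60 [326.55 192.45] [array([ 0.5457, -0.026 ])]
light side 1066 [303.86210131 208.4793621 ] [array([0.5905, 0.0723])]
cap [0.5902 0.0651 0.146 ]
stub [0.5906 0.0146 0.158 ]
lug [0.6699 0.02   0.134 ]
motor [0.4958 0.117  0.085 ]
notch [0.5908 0.1366 0.124 ]
jar [0.716  0.1839 0.095 ]
w [0.5849 0.2205 0.058 ]
tin [ 0.5494 -0.097   0.075 ]
bowl [ 0.4336 -0.0241  0.03  ]
s cap [0.5889 0.0737 0.146 ]
s stub [0.5934 0.0174 0.158 ]
s lug [0.669  0.0238 0.134 ]
s notch [0.5884 0.1388 0.134 ]
```

servo_tool(deltas=[{"slide": [0.9,0.65,0],"spin": 0},{"slide": [0.9,0.65,0],"spin": 0},{"slide": [0.9,0.65,0],"spin": 0},{"slide": [0.9,0.65,0],"spin": 0},{"slide": [0.9,0.65,0],"spin": 0},{"slide": [0.9,0.65,0],"spin": 0},{"slide": [0.9,0.65,0],"spin": 0},{"slide": [0.9,0.65,0],"spin": 0},{"slide": [0.9,0.65,0],"spin": 0},{"slide": [0.9,0.65,0],"spin": 0}], gripper=255)

```text
time_s: 1.1
tcp_pos: [0.3493, 0.3705, 0.2164]
ee_rot: [[0.96, -0.279, -0.005], [-0.279, -0.96, -0.012], [-0.001, 0.013, -1.0]]
wrist_force: [0.6, -0.3, 0.2]
gripper_width: 0.175
```

servo_tool(deltas=[{"slide": [0.9,0.65,-0.1],"spin": 0},{"slide": [0.9,0.65,0],"spin": 0},{"slide": [0.9,0.65,0],"spin": 0},{"slide": [0.9,0.65,0],"spin": 0},{"slide": [0.9,0.65,0],"spin": 0},{"slide": [0.9,0.65,0],"spin": 0},{"slide": [0.9,0.65,0],"spin": 0},{"slide": [0.9,0.65,0],"spin": 0},{"slide": [0.9,0.65,0],"spin": 0},{"slide": [0.9,0.65,0],"spin": 0}])

```text
time_s: 2.1
tcp_pos: [0.5233, 0.1397, 0.2171]
ee_rot: [[0.96, -0.279, -0.012], [-0.279, -0.96, -0.016], [-0.007, 0.019, -1.0]]
wrist_force: [0.5, 0.9, 0.5]
gripper_width: 0.005
```

servo_tool(deltas=[{"slide": [0.9,0.65,0],"spin": 0},{"slide": [0.9,0.65,0],"spin": 0},{"slide": [0.9,0.65,0],"spin": 0},{"slide": [0.5,0.4,0],"spin": 0},{"slide": [0.2,0,0],"spin": -0.5},{"slide": [0,0,0],"spin": -0.5},{"slide": [0,0,0],"spin": -0.5},{"slide": [0,0,0],"spin": -0.4}])

```text
time_s: 2.9
tcp_pos: [0.59, 0.0523, 0.2129]
ee_rot: [[1.0, -0.013, -0.021], [-0.014, -1.0, -0.018], [-0.021, 0.018, -1.0]]
wrist_force: [-0.6, 0.2, -0.9]
gripper_width: 0.006
```

servo_tool(deltas=[{"slide": [0.5,0.5,0],"spin": 0},{"slide": [0.5,0.5,0],"spin": 0},{"slide": [0.5,0.5,0],"spin": 0},{"slide": [0,0,0.5],"spin": 0},{"slide": [0,0,0.5],"spin": 0},{"slide": [0,0,0.5],"spin": 0},{"slide": [0,0,0],"spin": 0}])

```text
time_s: 3.6
tcp_pos: [0.625, 0.0131, 0.1695]
ee_rot: [[1.0, -0.012, -0.028], [-0.012, -1.0, -0.017], [-0.028, 0.018, -0.999]]
wrist_force: [-0.4, -0.1, -0.8]
gripper_width: 0.006
```

```bash
cat > look.py <<'E'
import sys,pickle,cv2
from station import sense,optics
k=sys.argv[1];s=sense();print(s['time_s'],s['tcp_pos'].round(4) if hasattr(s['tcp_pos'],'round') else s['tcp_pos'],s['wrist_force'],s['joints'])
t=optics.capture('top');c=optics.capture('side')
pickle.dump(t,open(f'top{k}.pkl','wb'));pickle.dump(c,open(f'side{k}.pkl','wb'))
a=cv2.resize(t['frame'][150:240,250:340,::-1],(400,400),interpolation=cv2.INTER_CUBIC)
b=cv2.resize(c['frame'][175:265,260:350,::-1],(400,400),interpolation=cv2.INTER_CUBIC)
cv2.imwrite(f'pics/l{k}.png',cv2.hconcat([a,b]))
E
python3 look.py 1
```

```text
3.6 [0.625  0.0131 0.1695] [-0.43758173 -0.13783784 -0.80608655] [ 16.25939893  25.13942977  -2.79019336   0.55611299 -63.88804107
  72.8104192 ]
```

View pics/l1.png

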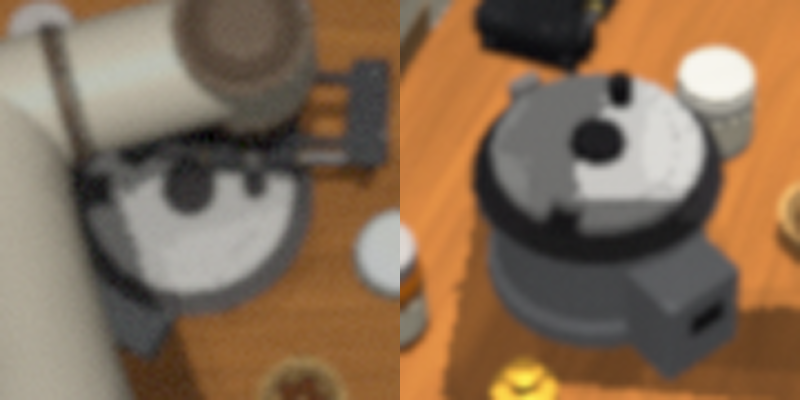

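servo_tool(deltas=[{"slide": [0.1,-0.1,0.4],"spin": 0},{"slide": [0.05,0,0.4],"spin": 0},{"slide": [0,0,0.1],"spin": 0},{"slide": [0,0,0],"spin": 0}])

```text
time_s: 4.1
tcp_pos: [0.6306, 0.0166, 0.1488]
ee_rot: [[1.0, -0.009, -0.021], [-0.01, -1.0, -0.017], [-0.021, 0.017, -1.0]]
wrist_force: [-0.9, 0.8, 0.5]
gripper_width: 0.005
```

servo_tool(deltas=[{"slide": [-0.3,0.05,0.15],"spin": 0},{"slide": [-0.2,0,0],"spin": 0},{"slide": [-0.15,0,0],"spin": 0},{"slide": [0,0,0],"spin": 0}])

```text
time_s: 4.5
tcp_pos: [0.6127, 0.0152, 0.1456]
ee_rot: [[1.0, -0.009, -0.02], [-0.01, -1.0, -0.017], [-0.02, 0.017, -1.0]]
wrist_force: [-0.6, 0.5, -0.5]
gripper_width: 0.003
```

```bash
python3 look.py 2
```

```text
4.5 [0.6127 0.0152 0.1456] [-0.63753878  0.54203165 -0.48201356] [ 16.82702461  25.00552665  -6.78319284   0.65974497 -59.60199548
  72.28230298]
```

View pics/l2.png

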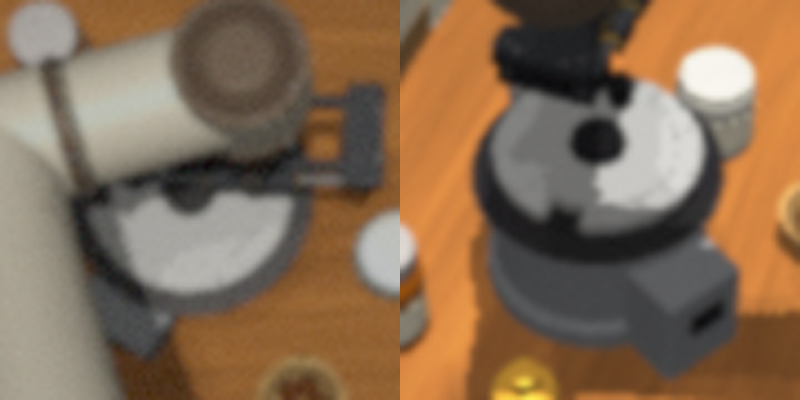

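servo_tool(deltas=[{"slide": [-0.12,0,0],"spin": 0},{"slide": [-0.28,0.09,0],"spin": 1},{"slide": [-0.28,0.09,0],"spin": 1},{"slide": [-0.28,0.09,0],"spin": 1},{"slide": [-0.28,0.09,0],"spin": 1},{"slide": [0,0,0],"spin": 0}])

```text
time_s: 5.2
tcp_pos: [0.5838, 0.0107, 0.1463]
ee_rot: [[0.832, -0.555, -0.012], [-0.555, -0.831, -0.019], [0.0, 0.022, -1.0]]
wrist_force: [0.5, -0.2, 0.8]
gripper_width: 0.005
```

```bash
python3 look.py 3
```

```text
5.2 [0.5838 0.0107 0.1463] [ 0.46940462 -0.17895356  0.78279101] [ 17.38185465  22.12409073 -11.48224405   0.9798664  -57.38412076
  38.33844776]
```

View pics/l3.png

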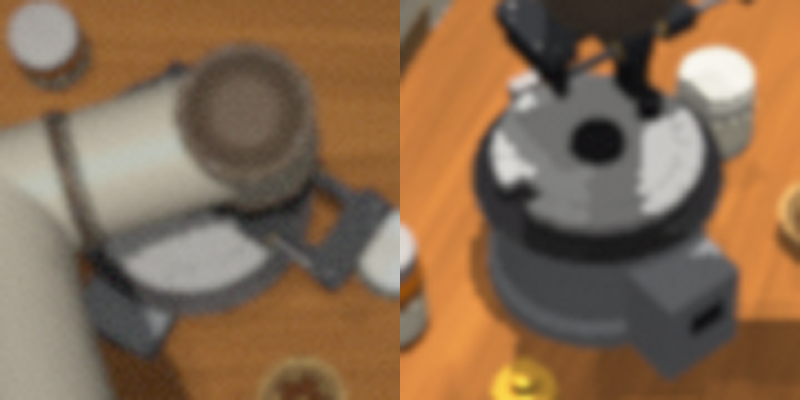

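servo_tool(deltas=[{"slide": [-0.29,0.1,0],"spin": 1},{"slide": [-0.29,0.1,0],"spin": 1},{"slide": [-0.29,0.1,0],"spin": 1},{"slide": [-0.29,0.1,0],"spin": 1},{"slide": [0,0,0],"spin": 0}])

```text
time_s: 5.8
tcp_pos: [0.558, 0.0219, 0.1467]
ee_rot: [[0.407, -0.913, -0.013], [-0.913, -0.406, -0.024], [0.017, 0.022, -1.0]]
wrist_force: [0.7, -0.3, 0.1]
gripper_width: 0.007
```

```bash
python3 look.py 4
```

```text
5.8 [0.558  0.0219 0.1467] [ 0.68179504 -0.30109405  0.05167627] [ 19.47923684  19.86787698 -15.10374748   1.28198765 -56.20930819
   3.7950116 ]
```

View pics/l4.png

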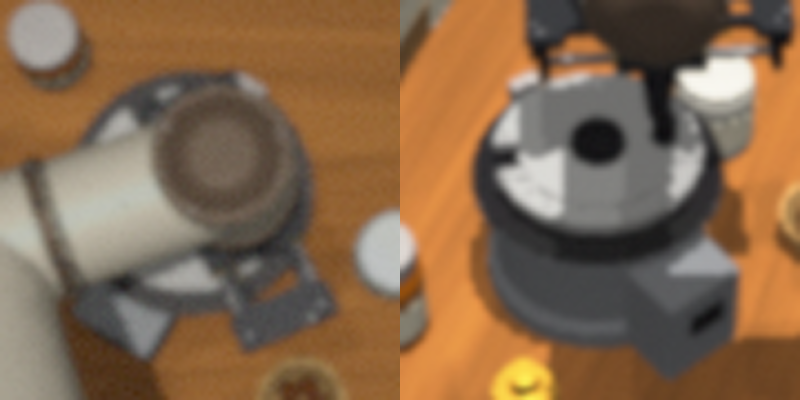

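servo_tool(deltas=[{"slide": [-0.3,0.14,0],"spin": 1},{"slide": [-0.3,0.14,0],"spin": 1},{"slide": [-0.3,0.14,0],"spin": 1},{"slide": [-0.3,0.13,0],"spin": 1},{"slide": [0,0,0],"spin": 0}])

```text
time_s: 6.4
tcp_pos: [0.5415, 0.0467, 0.1469]
ee_rot: [[-0.141, -0.99, -0.011], [-0.99, 0.141, -0.027], [0.029, 0.007, -1.0]]
wrist_force: [0.3, 0.7, -0.4]
gripper_width: 0.004
```

```bash
python3 look.py 5
```

```text
6.4 [0.5415 0.0467 0.1469] [ 0.28976524  0.72550637 -0.35348835] [ 22.72250219  18.49855544 -17.2301387    1.43698274 -55.48446849
 -31.65023873]
```

View pics/l5.png

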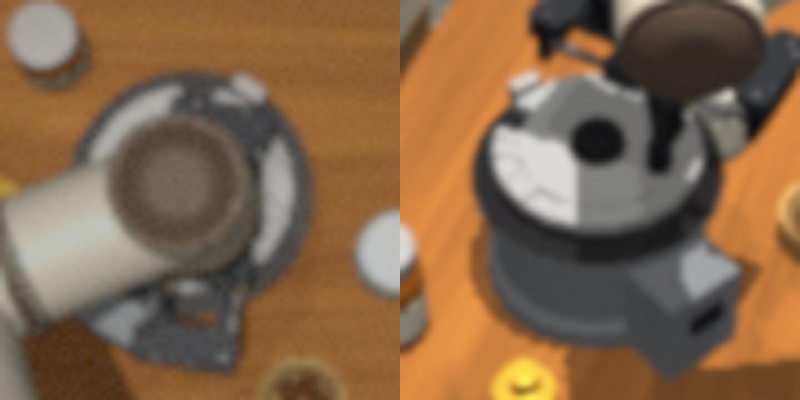

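```bash
cat > z.py <<'E'
import sys,pickle,cv2,numpy as np
from h import *
k=sys.argv[1];C=pickle.load(open(f'side{k}.pkl','rb'))
im=cv2.resize(C['frame'][180:240,275:335,::-1],(600,600),interpolation=cv2.INTER_CUBIC)
c=np.array([.5905,.067])
for th in range(-60,60,10):
    for r0,r1 in((.06,.078),):
        p=[proj(C,[*(c+r*np.array([np.cos(np.radians(th)),np.sin(np.radians(th))])),.134]) for r in(.078,.09)]
        q=[tuple(int(v) for v in ((a-[275,180]+.5)*10)) for a in p]
        cv2.line(im,q[0],q[1],(0,0,255) if th%30==0 else (0,255,255),1)
cv2.imwrite(f'pics/z{k}.png',im)
E
python3 z.py 5
```

```text
(no output)
```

View pics/z5.png

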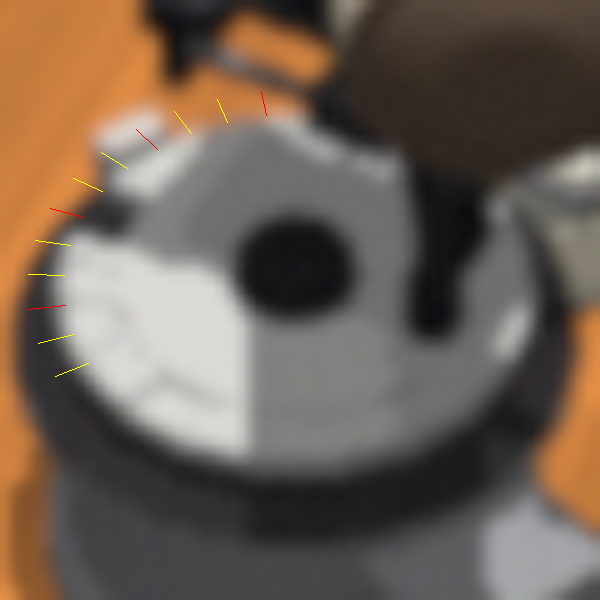

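servo_tool(deltas=[{"slide": [-0.28,0.14,0],"spin": 1},{"slide": [-0.28,0.14,0],"spin": 1},{"slide": [-0.14,0.07,0],"spin": 0.5},{"slide": [0,0,0],"spin": 0}])

```text
time_s: 6.9
tcp_pos: [0.5387, 0.0635, 0.1467]
ee_rot: [[-0.469, -0.883, -0.012], [-0.883, 0.469, -0.03], [0.032, -0.003, -0.999]]
wrist_force: [0.7, 0.1, -0.1]
gripper_width: 0.005
```

```bash
python3 look.py 6;python3 z.py 6
```

```text
6.9 [0.5387 0.0635 0.1467] [ 0.71222199  0.0633131  -0.06820649] [ 24.59622271  18.46595969 -17.34924427   1.51963623 -55.5387541
 -53.44936402]
```

View pics/z6.png

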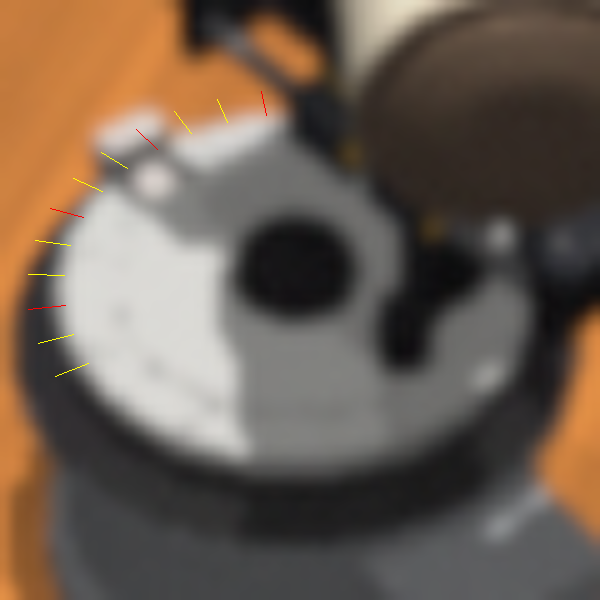

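servo_tool(deltas=[{"slide": [0.4,0,0],"spin": 0},{"slide": [0,0,-1],"spin": 0},{"slide": [0,0,-1],"spin": 0},{"slide": [0.7,0.5,-1],"spin": 0},{"slide": [1,1,0],"spin": 0},{"slide": [1,1,0],"spin": 0},{"slide": [1,1,0],"spin": 0},{"slide": [1,1,0],"spin": 0},{"slide": [0,0,0],"spin": 0}])

```text
time_s: 7.9
tcp_pos: [0.3743, -0.0023, 0.2266]
ee_rot: [[-0.457, -0.889, -0.012], [-0.889, 0.457, -0.027], [0.03, -0.002, -1.0]]
wrist_force: [0.3, 0.9, -0.4]
gripper_width: 0.001
```

```bash
python3 look.py 7;python3 z.py 7
```

```text
7.9 [ 0.3743 -0.0023  0.2266] [ 0.32978773  0.85331808 -0.40583932] [ 25.92401144  -3.36952423 -30.85160159   1.24208216 -63.82865923
 -53.69977787]
```

View pics/z7.png

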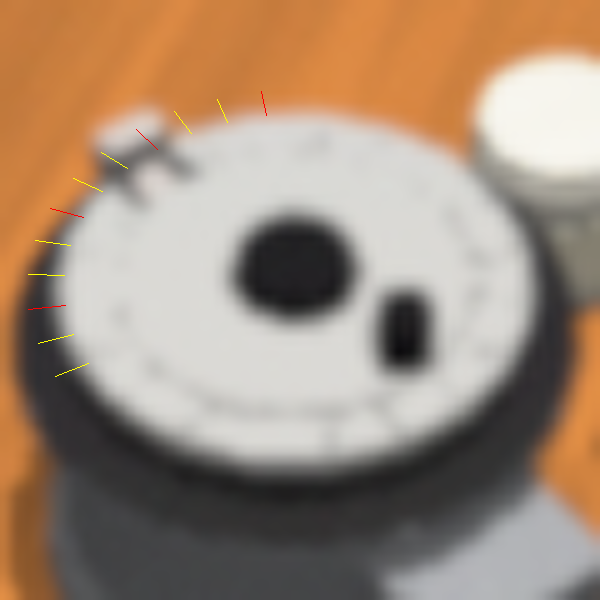

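View pics/l7.png

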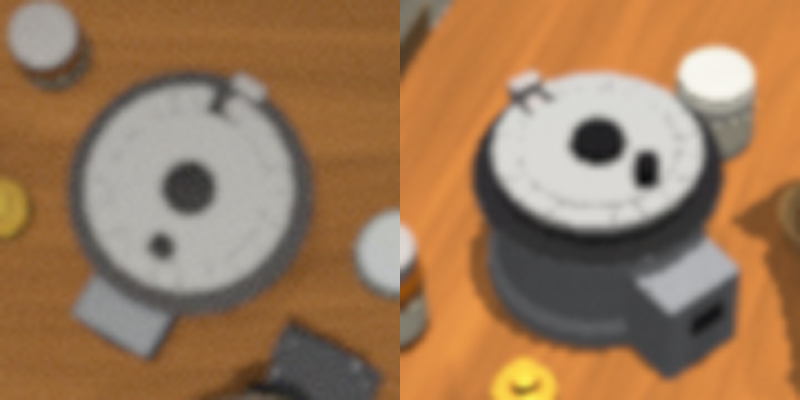

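```bash
cat > m.py <<'E'
import sys,pickle,cv2,numpy as np
from h import *
def wc(C,uv,rad,bright=False):
    g=C['frame'].astype(float).mean(2);yy,xx=np.mgrid[:400,:640];m=np.hypot(xx-uv[0],yy-uv[1])<rad
    ref=np.percentile(g[m],85);w=np.clip(ref-12-g,0,None)*m
    return np.array([(w*xx).sum(),(w*yy).sum()])/w.sum()
k=sys.argv[1];C=pickle.load(open(f'top{k}.pkl','rb'));u=250
cap=wc(C,(292,192),7);ca=onplane(C,cap,.146 if len(sys.argv)<3 else .134)
st=np.array(eval(sys.argv[2])) if len(sys.argv)>2 else np.array([286,205])
for _ in range(3): st=wc(C,st,5)
z=.152
sp=onplane(C,st,z)
d=sp[:2]-ca[:2];print('cap',cap,ca,'stub',st,sp,np.linalg.norm(d),np.degrees(np.arctan2(d[1],d[0])),'target 150.7')
# lug (bright) & motor box top (bluish grey)
f=C['frame'].astype(int)
m=np.zeros(f.shape[:2],np.uint8)
sub=(f[...,0]<f[...,2]+25)&(f.max(2)>100)
m[203:236,262:296]=sub[203:236,262:296]
n,l,s_,c_=cv2.connectedComponentsWithStats(m)
for i in range(1,n):
  if s_[i,4]>60:
    r=cv2.minAreaRect(np.argwhere(l==i)[:,::-1].astype(np.float32));bx=cv2.boxPoints(r);P=np.array([onplane(C,p,.085)[:2] for p in bx]);print('box',s_[i,4],c_[i],r,P.round(4).tolist())
    e=P[1]-P[0];e2=P[2]-P[1];print(np.degrees(np.arctan2(e[1],e[0])),np.degrees(np.arctan2(e2[1],e2[0])),np.linalg.norm(e),np.linalg.norm(e2))
    q=onplane(C,c_[i],.085)[:2]-ca[:2];print('dir',np.degrees(np.arctan2(-q[1],-q[0])))
E
python3 m.py 7; python3 - <<'E'
import cv2,pickle
f=pickle.load(open('top7.pkl','rb'))['frame'][160:240,255:335,::-1]
cv2.imwrite('pics/tz7.png',cv2.resize(f,(600,600),interpolation=cv2.INTER_CUBIC))
E
```

```text
cap [292.01534097 191.70642738] [0.59050046 0.0650084  0.146     ] stub [285.88669125 204.99815622] [0.54483221 0.08437356 0.152     ] 0.0496044209853332 157.02112018423543 target 150.7
box 252 [285.17460317 208.61111111] ((283.0, 209.5), (13.0, 24.0), 90.0) [[0.558, 0.1398], [0.5591, 0.0565], [0.5138, 0.0558], [0.5128, 0.1388]]
-89.29979915075897 -179.0457655108525 0.08333276225988821 0.04525745102479517
dir -26.151778510702425
box 212 [276.79245283 220.78773585] ((276.6809997558594, 220.78932189941406), (19.610448837280273, 11.493902206420898), 29.357751846313477) [[0.4953, 0.158], [0.5303, 0.1394], [0.4976, 0.0795], [0.4628, 0.0983]]
-28.083716085267866 -118.60969769519457 0.03963259877583062 0.06814702483834507
dir -29.59059735706226
```

View pics/tz7.png

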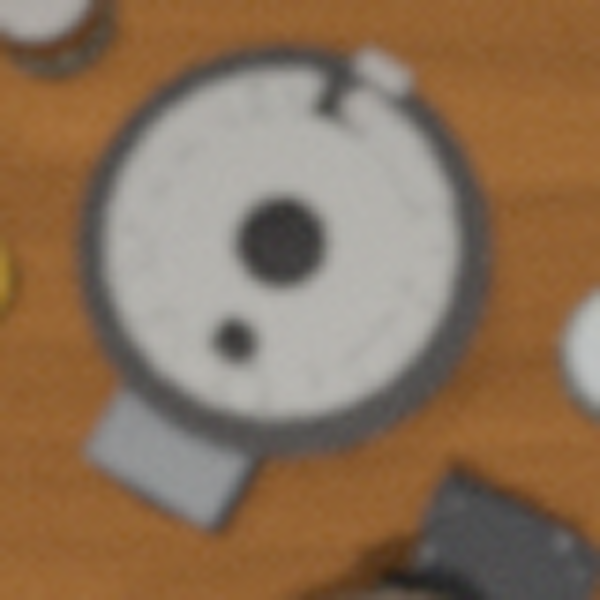

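servo_tool(deltas=[{"slide": [-0.95,-0.85,0],"spin": 0.2},{"slide": [-0.95,-0.85,0],"spin": 0},{"slide": [-0.95,-0.85,0],"spin": 0},{"slide": [-0.95,-0.85,0],"spin": 0},{"slide": [-0.7,-0.7,0],"spin": 0},{"slide": [0,0,0],"spin": 0},{"slide": [0,0,0],"spin": 0}])

```text
time_s: 8.7
tcp_pos: [0.5341, 0.0512, 0.2219]
ee_rot: [[-0.478, -0.878, -0.007], [-0.878, 0.478, -0.028], [0.028, -0.007, -1.0]]
wrist_force: [0.0, -0.4, 0.2]
gripper_width: 0.006
```

servo_tool(deltas=[{"slide": [-0.05,0.3,0.8],"spin": 0},{"slide": [0,0,0.8],"spin": 0},{"slide": [0,0,0.8],"spin": 0},{"slide": [0,0,0.45],"spin": 0},{"slide": [0,0,0],"spin": 0},{"slide": [0,0,0],"spin": 0}])

```text
time_s: 9.3
tcp_pos: [0.5274, 0.053, 0.149]
ee_rot: [[-0.477, -0.879, -0.005], [-0.879, 0.477, -0.027], [0.027, -0.008, -1.0]]
wrist_force: [0.0, -0.7, 0.7]
gripper_width: 0.002
```

servo_tool(deltas=[{"slide": [-0.3,0,0.1],"spin": 0},{"slide": [-0.2,0,0],"spin": 0},{"slide": [-0.2,0,0],"spin": 0},{"slide": [0,0,0],"spin": 0},{"slide": [0,0,0],"spin": 0}])

```text
time_s: 9.8
tcp_pos: [0.5369, 0.0698, 0.1483]
ee_rot: [[-0.476, -0.879, -0.003], [-0.879, 0.476, -0.027], [0.025, -0.01, -1.0]]
wrist_force: [-0.1, -1.3, -0.8]
gripper_width: 0.007
```

servo_tool(deltas=[{"slide": [-0.05,0,0],"spin": 0},{"slide": [0,0,0],"spin": 0}])

```text
time_s: 10.0
tcp_pos: [0.5372, 0.0705, 0.1483]
ee_rot: [[-0.476, -0.879, -0.004], [-0.879, 0.476, -0.028], [0.026, -0.01, -1.0]]
wrist_force: [-0.4, -0.6, -0.5]
gripper_width: 0.004
```

servo_tool(deltas=[{"slide": [0.4,0,0],"spin": 0},{"slide": [0,0,-1],"spin": 0},{"slide": [0,0,-1],"spin": 0},{"slide": [0.7,0.5,-1],"spin": 0},{"slide": [1,1,0],"spin": 0},{"slide": [1,1,0],"spin": 0},{"slide": [1,1,0],"spin": 0},{"slide": [0.8,0.8,0],"spin": 0},{"slide": [0,0,0],"spin": 0}])

```text
time_s: 10.9
tcp_pos: [0.3805, 0.0122, 0.2285]
ee_rot: [[-0.478, -0.878, 0.006], [-0.878, 0.478, -0.022], [0.016, -0.016, -1.0]]
wrist_force: [0.6, -0.2, 1.2]
gripper_width: 0.005
```

```bash
python3 look.py 8;python3 z.py 8; python3 m.py 8 '[287,205]'; python3 - <<'E'
import cv2,pickle
f=pickle.load(open('top8.pkl','rb'))['frame'][160:220,260:320,::-1]
a=cv2.resize(f,(400,400),interpolation=cv2.INTER_CUBIC)
b=cv2.resize(cv2.imread('pics/z8.png'),(400,400))
cv2.imwrite('pics/tz8.png',cv2.hconcat([a,b]))
E
```

```text
10.9 [0.3805 0.0122 0.2285] [ 0.63831669 -0.18588767  1.16747616] [ 27.77990372  -3.35117824 -30.61342155   1.42688183 -63.00192351
 -57.00406997]
cap [291.98858844 191.61856859] [0.59237359 0.06560819 0.134     ] stub [284.79548013 204.39550103] [0.54680437 0.08804393 0.152     ] 0.050792873427468355 153.7869399030514 target 150.7
box 250 [285.24 208.62] ((283.0, 209.5), (13.0, 24.0), 90.0) [[0.558, 0.1398], [0.5591, 0.0565], [0.5138, 0.0558], [0.5128, 0.1388]]
-89.29979915075897 -179.0457655108525 0.08333276225988821 0.04525745102479517
dir -24.607611271887695
box 215 [276.84651163 220.8372093 ] ((276.7284851074219, 220.81602478027344), (19.719396591186523, 11.493902206420898), 29.357755661010742) [[0.4953, 0.158], [0.5303, 0.1394], [0.4975, 0.0792], [0.4627, 0.098]]
-28.083716085267866 -118.6096590710774 0.03963259877583062 0.06852476111331847
dir -28.703613835004127
```

View pics/tz8.png

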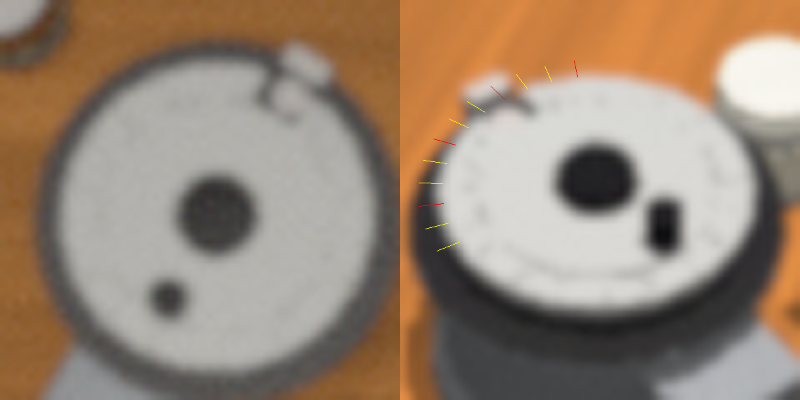

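servo_tool(deltas=[{"slide": [-0.9,-0.9,0],"spin": 0.1},{"slide": [-0.9,-0.9,0],"spin": 0},{"slide": [-0.9,-0.9,0],"spin": 0},{"slide": [-0.9,-0.9,0],"spin": 0},{"slide": [-0.3,-0.35,0.4],"spin": 0},{"slide": [0,0,0.8],"spin": 0},{"slide": [0,0,0.6],"spin": 0},{"slide": [0,0,0],"spin": 0}])

```text
time_s: 11.8
tcp_pos: [0.5342, 0.0525, 0.1812]
ee_rot: [[-0.491, -0.871, 0.016], [-0.871, 0.491, -0.02], [0.01, -0.024, -1.0]]
wrist_force: [-0.8, -0.0, 0.0]
gripper_width: 0.006
```

servo_tool(deltas=[{"slide": [0.05,0.22,0.5],"spin": 0},{"slide": [0,0,0.5],"spin": 0},{"slide": [0,0,0.25],"spin": 0},{"slide": [0,0,0],"spin": 0},{"slide": [0,0,0],"spin": 0}])

```text
time_s: 12.3
tcp_pos: [0.5345, 0.0543, 0.1505]
ee_rot: [[-0.491, -0.871, 0.021], [-0.871, 0.49, -0.02], [0.007, -0.028, -1.0]]
wrist_force: [0.6, -0.5, 0.4]
gripper_width: 0.006
```

servo_tool(deltas=[{"slide": [-0.3,0.15,0.1],"spin": 0},{"slide": [-0.2,0,0],"spin": 0},{"slide": [-0.1,0,0],"spin": 0},{"slide": [0,0,0],"spin": 0},{"slide": [0,0,0],"spin": 0}])

```text
time_s: 12.8
tcp_pos: [0.5395, 0.0704, 0.1494]
ee_rot: [[-0.49, -0.871, 0.023], [-0.872, 0.49, -0.021], [0.007, -0.03, -1.0]]
wrist_force: [0.8, -0.6, -0.0]
gripper_width: 0.01
```

servo_tool(deltas=[{"slide": [0.4,0,0],"spin": 0},{"slide": [0,0,-1],"spin": 0},{"slide": [0,0,-1],"spin": 0},{"slide": [0.7,0.5,-1],"spin": 0},{"slide": [1,1,0],"spin": 0},{"slide": [1,1,0],"spin": 0},{"slide": [1,1,0],"spin": 0},{"slide": [0.8,0.8,0],"spin": 0},{"slide": [0,0,0],"spin": 0}])

```text
time_s: 13.7
tcp_pos: [0.3774, 0.0129, 0.2245]
ee_rot: [[-0.493, -0.87, 0.027], [-0.87, 0.492, -0.016], [0.001, -0.032, -0.999]]
wrist_force: [0.2, -0.8, -0.6]
gripper_width: 0.006
```

```bash
sed -i 's/.146 if len(sys.argv)<3 else .134/.146/' m.py; python3 look.py 9; for k in 7 8 9; do python3 m.py $k '[285.5,204.5]'|head -1; done; python3 - <<'E'
import cv2,pickle
f=pickle.load(open('top9.pkl','rb'))['frame'][160:220,260:320,::-1]
g=pickle.load(open('side9.pkl','rb'))['frame'][180:220,275:315,::-1]
a=cv2.resize(f,(400,400),interpolation=cv2.INTER_CUBIC)
b=cv2.resize(g,(400,400),interpolation=cv2.INTER_CUBIC)
cv2.imwrite('pics/tz9.png',cv2.hconcat([a,b]))
E
```

```text
13.7 [0.3774 0.0129 0.2245] [ 0.18563695 -0.77893135 -0.636402  ] [ 28.39228458  -4.2496504  -32.17541618   1.78424176 -61.15539648
 -58.76106099]
cap [292.01534097 191.70642738] [0.59050046 0.0650084  0.146     ] stub [285.88669125 204.99815622] [0.54483221 0.08437356 0.152     ] 0.0496044209853332 157.02112018423543 target 150.7
cap [291.98858844 191.61856859] [0.59079658 0.0651033  0.146     ] stub [284.79548013 204.39550103] [0.54680437 0.08804393 0.152     ] 0.049614384621238856 152.45929511290467 target 150.7
cap [291.98617312 191.63448661] [0.59074263 0.06511045 0.146     ] stub [284.30556454 204.21983177] [0.54737237 0.08968594 0.152     ] 0.049849111668019905 150.4622086165638 target 150.7
```

View pics/tz9.png

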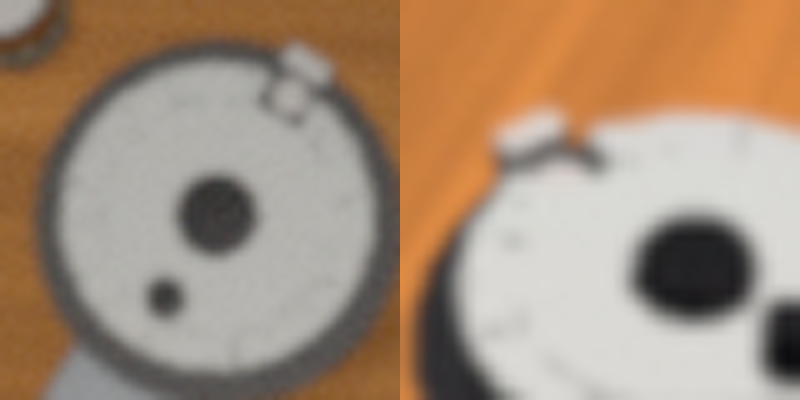

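servo_tool(deltas=[{"slide": [-0.9,-0.95,0],"spin": 0},{"slide": [-0.9,-0.95,0],"spin": 0},{"slide": [-0.9,-0.95,0],"spin": 0},{"slide": [-0.9,-0.95,0],"spin": 0},{"slide": [-0.9,-0.95,0],"spin": 0},{"slide": [-0.9,-0.95,0],"spin": 0},{"slide": [-0.3,-0.3,0],"spin": 0},{"slide": [0,0,0],"spin": 0},{"slide": [0,0,0],"spin": 0}])

```text
time_s: 14.7
tcp_pos: [0.5981, 0.0664, 0.2263]
ee_rot: [[-0.493, -0.869, 0.032], [-0.87, 0.493, -0.016], [-0.001, -0.036, -0.999]]
wrist_force: [-1.1, -0.1, 1.1]
gripper_width: 0.004
```

servo_tool(deltas=[{"slide": [0.17,0.33,0.6],"spin": 0},{"slide": [0,0,0.7],"spin": 0},{"slide": [0,0,0.7],"spin": 0},{"slide": [0,0,0.5],"spin": 0},{"slide": [0,0,0],"spin": 0},{"slide": [0,0,0],"spin": 0}])

```text
time_s: 15.3
tcp_pos: [0.5891, 0.0646, 0.1629]
ee_rot: [[-0.493, -0.869, 0.034], [-0.87, 0.493, -0.016], [-0.003, -0.037, -0.999]]
wrist_force: [0.7, 0.0, 0.1]
gripper_width: 0.006
```

servo_tool(deltas=[{"slide": [0,0,0.3],"spin": 0},{"slide": [0,0,0.25],"spin": 0},{"slide": [0,0,0.15],"spin": 0},{"slide": [0,0,0.1],"spin": 0},{"slide": [0,0,0.1],"spin": 0}])

```text
time_s: 15.8
tcp_pos: [0.5912, 0.0647, 0.1439]
ee_rot: [[-0.492, -0.87, 0.039], [-0.87, 0.492, -0.015], [-0.006, -0.042, -0.999]]
wrist_force: [-3.8, 1.1, 7.9]
gripper_width: 0.003
```

servo_tool(deltas=[{"slide": [0,0,0.15],"spin": 0},{"slide": [0,0,0.15],"spin": 0},{"slide": [0,0,0.15],"spin": 0},{"slide": [0,0,0.1],"spin": 0}])

```text
time_s: 16.2
tcp_pos: [0.5912, 0.0648, 0.1364]
ee_rot: [[-0.49, -0.871, 0.041], [-0.871, 0.49, -0.016], [-0.006, -0.043, -0.999]]
wrist_force: [-2.8, -0.2, 8.4]
gripper_width: 0.003
```

Down about 9 mm and going freely, so the pin is in the notch.

servo_tool(deltas=[{"slide": [0,0,0.15],"spin": 0},{"slide": [0,0,0.15],"spin": 0},{"slide": [0,0,0.15],"spin": 0}])

```text
time_s: 16.5
tcp_pos: [0.5913, 0.0648, 0.1343]
ee_rot: [[-0.488, -0.872, 0.043], [-0.873, 0.487, -0.018], [-0.005, -0.046, -0.999]]
wrist_force: [-9.2, 1.6, 18.5]
gripper_width: 0.004
```

servo_tool(deltas=[{"slide": [0,0,0.18],"spin": 0},{"slide": [0,0,0.18],"spin": 0}])

```text
time_s: 16.7
tcp_pos: [0.5913, 0.0648, 0.1343]
ee_rot: [[-0.485, -0.873, 0.046], [-0.874, 0.485, -0.019], [-0.005, -0.05, -0.999]]
wrist_force: [-10.6, 3.0, 21.1]
gripper_width: 0.005
```

Hard stop at TCP z = 0.1343. Now I take the hand away.

servo_tool(deltas=[{"slide": [0,0,-0.2],"spin": 0},{"slide": [0,0,-0.5],"spin": 0},{"slide": [0,0,-1],"spin": 0},{"slide": [0,0,-1],"spin": 0},{"slide": [0,0,-1],"spin": 0},{"slide": [0.9,0.95,0],"spin": 0},{"slide": [0.9,0.95,0],"spin": 0},{"slide": [0.9,0.95,0],"spin": 0},{"slide": [0.9,0.95,0],"spin": 0},{"slide": [0.9,0.95,0],"spin": 0}])

```text
time_s: 17.7
tcp_pos: [0.4293, 0.0259, 0.2271]
ee_rot: [[-0.485, -0.873, 0.054], [-0.874, 0.485, -0.018], [-0.01, -0.056, -0.998]]
wrist_force: [0.5, -0.4, 0.7]
gripper_width: 0.005
```

servo_tool(deltas=[{"slide": [0.5,0.5,0],"spin": 0},{"slide": [0,0,0],"spin": 0},{"slide": [0,0,0],"spin": 0}])

```text
time_s: 18.0
tcp_pos: [0.4089, 0.0197, 0.2276]
ee_rot: [[-0.485, -0.873, 0.056], [-0.874, 0.485, -0.016], [-0.013, -0.057, -0.998]]
wrist_force: [0.3, -0.3, -0.3]
gripper_width: 0.01
```

```bash
python3 look.py 10
```

```text
18.0 [0.4089 0.0197 0.2276] [ 0.29580101 -0.29734983 -0.29412593] [ 27.61573045  -1.75784115 -29.80823693   2.70290828 -59.55563979
 -57.99009586]
```

View pics/l10.png

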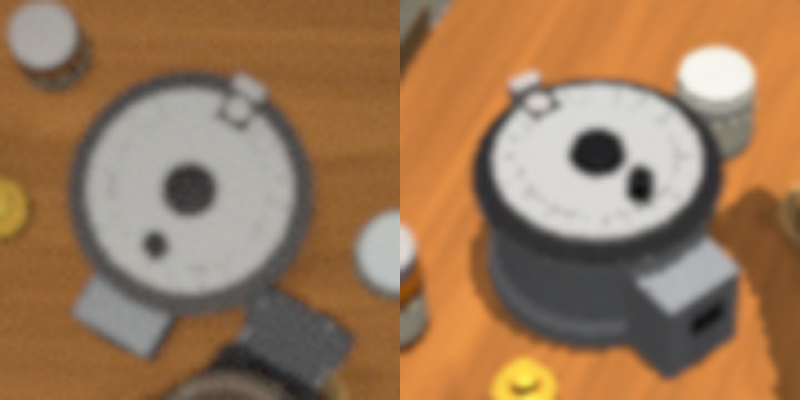

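The cap has dropped from row 141 to 153 in the side view, the pin is centred in the notch, and the neighbouring things haven't moved. Handing in.

```bash
python3 -c "
from station import r
print(r.finish_job())"
```

```text
the job is handed in; nothing more can be done
None
```

I turned the lid about 119° clockwise by pushing the stub with the closed fingertips, until the notch was over the pin. I then pressed on the cap until the lid stopped, moved the hand away and handed the job in at about 18 s. `finish_job` gave no verdict.

- **Alignment:** before pressing, the stub measured 150.5° against a target of about 150.7°. In the last pictures the pin sits in the notch.
- **Seating:** the lid moved down at about 8 N, then stopped hard at a fingertip height of 134.3 mm, with force rising to about 21 N. That is about 11.7 mm below the cap's starting height of 146 mm. In the side view the cap dropped by an amount consistent with 12 mm.
- **Hand and other things:** at the end the wrist force was only noise and the hand was well clear of the mill. The jar, weight and tin show no movement in the last pictures. I did not check the bowl, mortar and scoop in the final views, but the hand stayed well above and away from them.
- **Mismatches:** one check of the lid's angle used the wrong height for the cap and read 153.8°. Corrected, it was 152.5°, so I pushed the stub once more before pressing. The two cameras also disagreed by about 3 mm on the mill's position, so I used the top view. The tool tilted by about 3° by the end, which put a sideways force of up to 11 N on the cap while pressing.

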